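Open the stuck jar on the thrift-shop table

ROBOT

A 6-joint arm with a two-finger parallel gripper is mounted at the origin on the work surface. World frame = base frame: x ahead of the robot, y to its left, z up, the work surface at z = 0. Lengths are in mm, angles in rad, forces in N, time in s.
With the tool pointing down it reaches from about 350 to 775 mm from the base axis. Payload 7.3 kg.
Tool frame: the origin (TCP) lies at the very end of the fingers, on their centre line; the grasp point (between the pads) lies 19 mm behind it; z points along the fingers, y is the line along which they close (so a half turn about z gives the same grasp; the last joint's range is limited). The gripper opens to 92 mm and grips with 3 to 60 N. Pads are 19 mm wide; open, the fingers measure 130 mm over their backs; the gripper's body (75 mm by 190 mm) begins 47 mm behind the grasp point.
Start: joints at [-1.258, 0.342, 1.524, -0, 1.275, -0.146], TCP at [232.532, -470.716, 226.741] pointing down, gripper open.
Joint ranges: [-2.53, 2.53], [-0.77, 2.02], [0.04, 2.7], [-1, 4.14], [0.28, 2.66], [-3.11, 3.11]. Speed limits (rad/s): [2.57, 2.57, 3.14, 3.14, 3.14, 3.14].

INTERFACE

Orientations are given as [roll, pitch, yaw] about the fixed x, y, z axes, in that order (R = Rz(yaw) Ry(pitch) Rx(roll)).
In Python, from plant import * gives the robot as it stands.
- The arm moves only by the tool arm_command, never from a script. Its arguments are lists of equal length, an entry for each row: "gripper": the finger opening in mm, from 0 to 91.8; "dp": the shift along the tool's x, y, z in units of 25 mm (1.0 is 25 mm), a list of three; "twist": the turn about the tool's z in units of 5 degrees (1.0 is 5 degrees). A call has exactly 5 rows; each row shifts and turns the commanded pose from where the row before left it, along the tool's axes as they then stand; what a row does not reach is not made up. A row lasts 1/8 s, in which the tool goes at most 62.5 mm and 10.7 degrees, less where a joint would pass 70% of its speed; a pose out of reach is approached as far as the arm can. A call is refused whole if a number of a shift passes 1 or a number of a turn 1, either way. A call with a gripper value outside its range is refused whole. The fingers move at their own pace and stop on an object; the grip force is fixed at half the most. Time passes only in rows, so rows that do not move let the fingers close, or fill a call up. It gives the time, the measured TCP pose, the force, the opening and the grip force at its end, in the units of the state.
- get_obs(): the state, without advancing time (a new reading comes with each control period).
- capture(name): name is "scene" or "side" or "wrist"; returns the picture (420x560x3 uint8, red, green, blue); there is no depth.
- get_calibration(name): a dict with "mtx" (3x3 intrinsics, pixels), "position" and "attitude" of the camera in the world; the wrist camera has in their place "mount" (4x4, takes a point from camera to tool coordinates, whose origin is the TCP and whose axes are the flange's). Camera axes: x right, y down, z forward; pixel columns grow to the right and rows downward; lengths in mm; the calibration is good to about 2 mm. A picture is of the moment at which its call begins: read the wrist's pose just before it. get_calibration takes no time and is no camera call.
- close_job(): hands the job in; it is judged then, once.
The state is a dict: "time": time; "joint_positions": joint angles; "dq": joint speeds; "tau": joint torques, N m; "tool_pos": TCP position; "tcp_rot": TCP orientation; "contact_force": force on the tool from outside, world axes, zero at the start; "moment": the same for the moment, N m; "grip_width": finger opening in mm; "finger_force": force on a finger pad.
Only numpy, scipy, OpenCV 4.12 (cv2) and the standard library are available. Lean on these libraries where they do the work, as an engineer would, in place of code of your own. Each camera call takes 0.05 s, during which the arm holds its last target. There are 200 camera calls.

TASK

The red cap of the clamped glass jar is stuck: grip it firmly, break it loose with a hard anticlockwise twist, spin it on until it comes free and lift it off. Then set the cap down gently, top up and flat, in the empty half of the wooden tray, let go of it, and leave the old lids and the other things on the table where they are.

Things in the scene. Friction and masses are not known exactly. Their poses are not given: they have to be found in the camera images.
- cap_mid (a point): Centre (half-way up) of the red ribbed cap: 56 mm across, 30 mm high (skirt 15 mm below this point, flat top 15 mm above), 30 to 65 g. Its z axis points up out of the top; a white stripe on the top runs along its +x. It turns anticlockwise seen from above to open, and needs more than one grasp. Once it is loose it turns with almost no drag and keeps its height.
- cap_skirt (a point): Centre of the cap's lower edge, same axes. Inside the skirt two lugs, 180 degrees apart, hook under the jar's thread. They come clear after 1.5 to 2.1 rad of turning from the start (it varies), stay clear for about 0.6 rad more, then meet a stop. When clear the cap lifts straight off with only its own weight; pulled up while still hooked it rises about 1 mm and holds.
- residue_mark (a point): Point on the jar's axis at the skirt of the seated cap, where brown dried residue sticks the cap; fixed. Its x axis points where the cap's +x points at the start, so the angle between them is how far the cap has turned. The residue gives way within the first half radian, at a twist of about 0.6 to 0.8 N m, and then frees the cap.
- jar: Square clear-glass jar, 84 x 84 mm, in a wooden clamp screwed to the table (base 120 x 170 mm, 15 mm thick); nothing of it can turn or move. Origin: on the table under the jar's axis; z up, y to the clamp's screw. Shoulder 112 to 127 mm above the origin, neck 40 mm across, mouth at 165 mm. The seated cap spans 138 to 168 mm above the origin, on the axis.
- tray: Wooden tray fixed to the table, 150 mm (x) by 240 mm (y), 20 mm high, walls and floor 5 mm thick; one divider, about as high as the walls, makes two halves. Origin: under its centre, on the table; z up. Its -y half holds two old lids.
- tray_empty (a point): Centre of the floor (top face) of the tray's empty half, the one towards the tray's +y: 140 mm (x) by 112 mm (y) inside. Same axes as the tray.
- oldlid_brass_mid (a point): Bystander: a flat brass lid, 54 mm across, 12 mm high; lies in the tray's other half. Point half-way up; leave it alone.
- oldlid_white_mid (a point): Bystander: a flat white lid, 48 mm across, 14 mm high; lies in the tray's other half. Point half-way up; leave it alone.
- vase_mid (a point): Bystander: a green glass vase, 68 mm across, 128 mm high; stands loose on the table. Point half-way up; leave it alone.
- amber_mid (a point): Bystander: an amber bottle, 56 mm across, 160 mm high; stands loose on the table. Point half-way up; leave it alone.
- tumbler_mid (a point): Bystander: a glass tumbler, 68 mm across, 85 mm high; stands loose on the table. Point half-way up; leave it alone.
- squash_mid (a point): Bystander: an orange ornamental squash, 72 mm across, 62 mm high; stands loose on the table. Point half-way up; leave it alone.
- ladle_mid (a point): Bystander: a serving spoon lying on the table, about 200 mm long, at the far side. Point half-way up; leave it alone.
There are look-alikes about, which are no part of the job. Of the things that look like the part that bears cap_mid, the smallest one is meant.

How it is judged:
By the outcome, as a careful person would: the job done as asked, in the order asked, and still so for the second after the job is handed in, with the robot touching nothing.
It also fails if it takes over 51 s, if anything falls off the work surface, if the arm or the gripper's body presses on something with over 40 N, if the wrist force passes 120 N, or if a joint passes its speed limit or range.

## Working session

There is one attempt and no reset: what is moved stays moved. The work goes in short steps, Python scripts to look and compute and a tool call to move; the robot and the scene stay as the last step left them, time stands still between calls to the robot, and variables do not carry over. Pictures are saved under pics/ and viewed, at most 10 in all, crops included, and the job is handed in when it is done.

Besides the shell and the picture viewer there is one more tool, called after ">>>" in YAML: its name, and indented under it one key for each argument. arm_command: Moves the arm, as the interface text tells. Its arguments: {"type":"object","properties":{"gripper":{"type":"array"},"dp":{"type":"array"},"twist":{"type":"array"}},"required":["gripper","dp","twist"]}

```bash
mkdir -p pics; ls; python3 - <<'E'
from plant import *
import cv2,numpy as np
o=get_obs();print(o)
ims=[]
for n in("scene","side"):
    im=capture(n);cv2.imwrite(f"pics/{n}0.png",im[:,:,::-1]);c=get_calibration(n);print(n,c)
print(get_calibration("wrist"))
E
```

```text
pics
{'time': 0.0, 'joint_positions': array([-1.25801287e+00,  3.42728537e-01,  1.52501954e+00,  1.97747188e-06,
        1.27541336e+00, -1.45991137e-01]), 'dq': array([-1.94440238e-04,  1.95010005e-05,  9.13868822e-04, -1.34566410e-03,
        3.42503101e-04,  1.81567716e-04]), 'tau': array([ 4.26207798e-04, -4.31237698e+01, -2.44217741e+01,  7.15392851e-02,
        5.61062491e-02, -1.20130626e-04]), 'tool_pos': array([ 232.39225661, -470.30317733,  226.04107436]), 'tcp_rot': array([-3.14004083e+00, -2.30087216e-04,  4.58773841e-01]), 'contact_force': array([-0.25677887,  0.0389492 ,  0.09054003]), 'moment': array([ 0.02341184, -0.03003999, -0.00248525]), 'finger_force': 0.0, 'grip_width': 91.78490943941024}
scene {'mtx': array([[395.84482584,   0.        , 276.25403749],
       [  0.        , 395.84482584, 215.03551734],
       [  0.        ,   0.        ,   1.        ]]), 'position': array([ 955.3746778 , -528.52378884,  880.56779112]), 'attitude': array([-2.45475426,  0.01147884,  0.56947664])}
side {'mtx': array([[495.00165955,   0.        , 276.41327   ],
       [  0.        , 495.00165955, 204.60110117],
       [  0.        ,   0.        ,   1.        ]]), 'position': array([ 531.86347648, -987.6668245 , 1129.82316667]), 'attitude': array([-2.37626772e+00, -2.91337526e-05, -1.01459736e-01])}
{'mtx': array([[289.94823914,   0.        , 277.44343925],
       [  0.        , 289.94823914, 214.09060585],
       [  0.        ,   0.        ,   1.        ]]), 'mount': array([[-9.36024309e-05, -9.58321178e-01, -2.85693037e-01,
         7.71345273e+01],
       [ 9.99999515e-01,  1.90424719e-04, -9.66388362e-04,
        -6.64541739e-01],
       [ 9.80513450e-04, -2.85692989e-01,  9.58320695e-01,
        -1.58015933e+02],
       [ 0.00000000e+00,  0.00000000e+00,  0.00000000e+00,
         1.00000000e+00]])}
```

View pics/scene0.png

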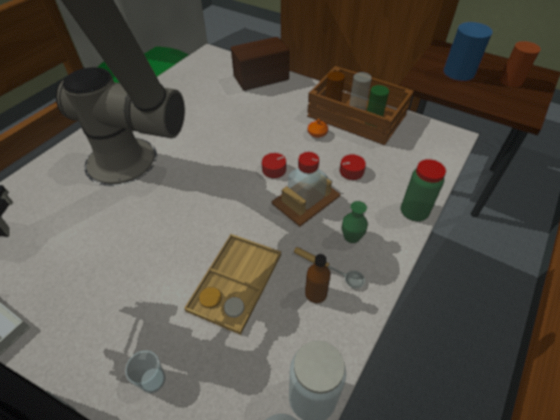

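View pics/side0.png

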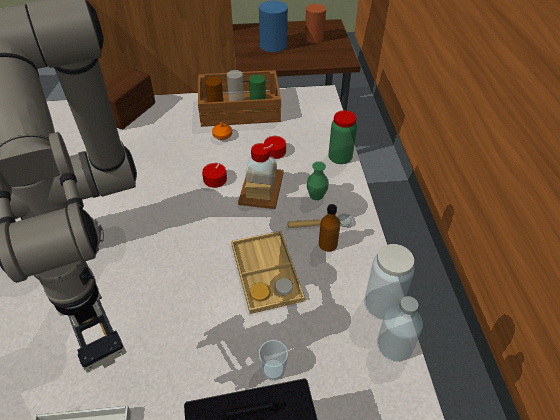

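Scene: red caps at (274,165), (308,162), (352,167), plus a large one on the green jar at (431,170). Only the one at (308,162) (side view: (261,152)) sits on the clamped glass jar, and it's the smallest. The tray has its lids in the near half, and its empty half is at about (248,258) in the scene view and (262,252) in the side view.

```bash
cat > h.py <<'E'
import cv2,numpy as np
from scipy.spatial.transform import Rotation as Ro
from plant import *
def cam(n,o=None):
    c=get_calibration(n);K=c["mtx"]
    if n=="wrist":
        R=Ro.from_euler("xyz",o["tcp_rot"]).as_matrix();M=c["mount"]
        return K,R@M[:3,:3],R@M[:3,3]+o["tool_pos"]
    return K,Ro.from_euler("xyz",c["attitude"]).as_matrix(),c["position"]
def ray(C,uv):
    d=C[1]@np.linalg.solve(C[0],[uv[0],uv[1],1]);return C[2],d/np.linalg.norm(d)
def onz(C,uv,z):
    p,d=ray(C,uv);return p+d*(z-p[2])/d[2]
def tri(r1,r2):
    A=sum(np.eye(3)-np.outer(d,d) for p,d in(r1,r2));b=sum((np.eye(3)-np.outer(d,d))@p for p,d in(r1,r2))
    x=np.linalg.solve(A,b);return x,[np.linalg.norm(np.cross(x-p,d)) for p,d in(r1,r2)]
def proj(C,P):
    q=C[0]@(C[1].T@(np.asarray(P)-C[2]));return q[:2]/q[2]
def red(im):
    h=cv2.cvtColor(im,cv2.COLOR_RGB2HSV);return cv2.inRange(h,(0,150,60),(5,255,255))|cv2.inRange(h,(172,150,60),(180,255,255))
E
python3 - <<'E'
from h import *
L={}
for n in("scene","side"):
    im=cv2.imread(f"pics/{n}0.png")[:,:,::-1].copy();k,_,s,c=cv2.connectedComponentsWithStats(red(im))
    for i in range(1,k):
        if s[i,4]>60:print(n,s[i],c[i].round(1),onz(cam(n),c[i],15).round(),onz(cam(n),c[i],153).round())
S,D=cam("scene"),cam("side")
print("jarcap",tri(ray(S,(308,162)),ray(D,(261,152))))
for a in[(233,237),(281,249),(241,330),(187,309)]:print("tray scene",onz(S,a,20).round())
for a in[(232,240),(285,233),(303,304),(249,311)]:print("tray side",onz(D,a,20).round())
a=cv2.imread("pics/scene0.png")[130:230,250:390];cv2.imwrite("pics/crop.png",cv2.resize(a,None,fx=5,fy=5,interpolation=cv2.INTER_CUBIC))
E
```

```text
scene [299 152  19  20 302] [307.8 161.8] [531. 301.  15.] [599. 169. 153.]
scene [262 154  23  23 421] [273.1 164.9] [445. 231.  15.] [527. 110. 153.]
scene [341 155  24  24 452] [352.3 166.4] [660. 356.  15.] [707. 215. 153.]
scene [417 160  28  22 482] [430.4 170.4] [872. 468.  15.] [886. 309. 153.]
side [334 110  22  17 308] [344.6 118.3] [940. 498.  15.] [890. 314. 153.]
side [251 136  35  26 644] [268.7 149. ] [641. 349.  15.] [627. 184. 153.]
side [202 163  25  25 479] [214.  174.9] [449. 235.  15.] [459.  83. 153.]
jarcap (array([602.39686764, 163.37041762, 159.26609634]), [np.float64(0.6447410516890415), np.float64(0.6447410516888755)])
tray scene [509. -66.  20.]
tray scene [639. -30.  20.]
tray scene [ 681. -267.   20.]
tray scene [ 543. -293.   20.]
tray side [497. -56.  20.]
tray side [653. -45.  20.]
tray side [ 672. -291.   20.]
tray side [ 531. -298.   20.]
```

View pics/crop.png

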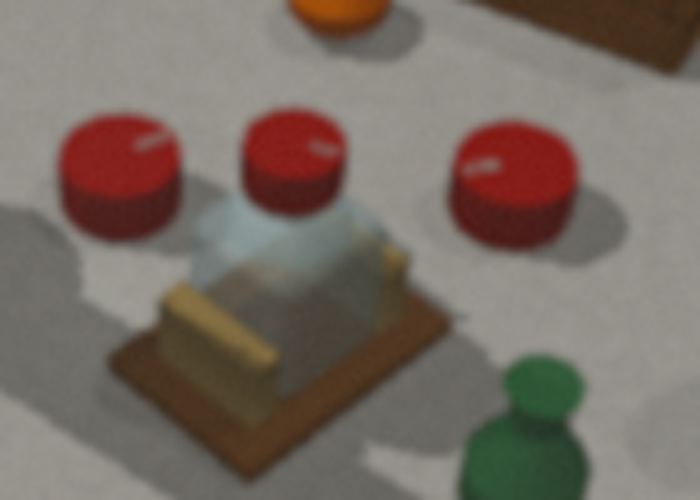

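The crop confirms it: the clamped-jar cap is the small one, with its stripe pointing right. Its estimated position is (600,167,153), which fits the size and height given. The line there clears everything at z≈226, so I'm going above it.

>>> arm_command:
  gripper: [91.8, 91.8, 91.8, 91.8, 91.8]
  dp:
    - [0.98, -0.65, 0]
    - [0.98, -0.65, 0]
    - [0.98, -0.65, 0]
    - [0.98, -0.65, 0]
    - [0.98, -0.65, 0]
  twist: [0, 0, 0, 0, 0]

```text
time: 0.72
tool_pos: [306.7, -342.6, 226.4]
tcp_rot: [-3.141, 0.0, 0.459]
contact_force: [0.2, -0.5, 0.3]
grip_width: 91.9
finger_force: 0.0
```

>>> arm_command:
  gripper: [91.8, 91.8, 91.8, 91.8, 91.8]
  dp:
    - [0.98, -0.65, 0]
    - [0.98, -0.65, 0]
    - [0.98, -0.65, 0]
    - [0.98, -0.65, 0]
    - [0.98, -0.65, 0]
  twist: [0, 0, 0, 0, 0]

```text
time: 1.35
tool_pos: [380.5, -215.5, 226.5]
tcp_rot: [-3.141, 0.0, 0.459]
contact_force: [0.2, -0.1, -0.1]
grip_width: 91.9
finger_force: 0.0
```

>>> arm_command:
  gripper: [91.8, 91.8, 91.8, 91.8, 91.8]
  dp:
    - [0.98, -0.65, 0]
    - [0.98, -0.65, 0]
    - [0.98, -0.65, 0]
    - [0.98, -0.65, 0]
    - [0.98, -0.65, 0]
  twist: [0, 0, 0, 0, 0]

```text
time: 1.98
tool_pos: [454.3, -88.4, 226.4]
tcp_rot: [-3.141, 0.0, 0.459]
contact_force: [0.5, 0.3, -0.2]
grip_width: 91.7
finger_force: 0.0
```

>>> arm_command:
  gripper: [91.8, 91.8, 91.8, 91.8, 91.8]
  dp:
    - [0.98, -0.65, 0]
    - [0.98, -0.65, 0]
    - [0.98, -0.65, 0]
    - [0.98, -0.65, 0]
    - [0.98, -0.65, 0]
  twist: [0, 0, 0, 0, 0]

```text
time: 2.6
tool_pos: [528.1, 38.6, 226.3]
tcp_rot: [-3.141, 0.001, 0.459]
contact_force: [1.5, 0.0, 0.7]
grip_width: 91.4
finger_force: 0.0
```

>>> arm_command:
  gripper: [91.8, 91.8, 91.8, 91.8, 91.8]
  dp:
    - [0.98, -0.65, 0]
    - [0.98, -0.65, 0]
    - [0.98, -0.65, 0]
    - [0.98, -0.65, 0]
    - [0.6, -0.45, 0]
  twist: [0, 0, 0, 0, 0]

```text
time: 3.22
tool_pos: [595.7, 157.3, 225.9]
tcp_rot: [-3.141, 0.001, 0.46]
contact_force: [-0.1, 0.3, 0.5]
grip_width: 91.6
finger_force: 0.0
```

```bash
cat >> h.py <<'E'
def toolvec(o,P):
    return Ro.from_euler("xyz",o["tcp_rot"]).as_matrix().T@(np.asarray(P)-o["tool_pos"])/25
def look(name,zt=168,save=True):
    """cap top centre and white stripe from the wrist camera"""
    o=get_obs();im=capture("wrist");C=cam("wrist",o)
    if save:cv2.imwrite(f"pics/{name}.png",im[:,:,::-1])
    print("q",o["joint_positions"].round(2),"pos",o["tool_pos"].round(1),o["tcp_rot"].round(3))
    cs=[c for c in cv2.findContours(red(im),cv2.RETR_EXTERNAL,cv2.CHAIN_APPROX_NONE)[0] if cv2.contourArea(c)>500]
    for c in cs:
        h=cv2.convexHull(c)[:,0].astype(float);P=np.array([onz(C,q,zt) for q in h],np.float32)
        (x,y),r=cv2.minEnclosingCircle(P[:,:2]);print("red",cv2.boundingRect(c),"circle",round(x,1),round(y,1),round(r,1))
        m=np.zeros(im.shape[:2],np.uint8);cv2.drawContours(m,[cv2.convexHull(c)],-1,255,-1)
        v=cv2.cvtColor(im,cv2.COLOR_RGB2HSV);w=cv2.inRange(v,(0,0,120),(180,110,255))&cv2.erode(m,np.ones((5,5)))
        k,_,s,g=cv2.connectedComponentsWithStats(w)
        if k>1:
            i=1+s[1:,4].argmax();p=onz(C,g[i],zt);print("  stripe",s[i],p.round(1),"ang",round(float(np.arctan2(p[1]-y,p[0]-x)),2))
    return o,C,im
E
python3 - <<'E'
from h import *
o,C,im=look("w1")
for z in(153,):print(toolvec(o,[600,167,z]).round(2))
E
```

```text
q [0.13 0.51 1.25 0.   1.37 1.24] pos [595.7 157.3 225.9] [-3.141e+00  1.000e-03  4.600e-01]Traceback (most recent call last):
  File "<stdin>", line 2, in <module>
  File "h.py", line 31, in look
    (x,y),r=cv2.minEnclosingCircle(P[:,:2]);print("red",cv2.boundingRect(c),"circle",round(x,1),round(y,1),round(r,1))
            ~~~~~~~~~~~~~~~~~~~~~~^^^^^^^^^
cv2.error: OpenCV(4.12.0) /io/opencv/modules/imgproc/src/shapedescr.cpp:201: error: (-215:Assertion failed) count >= 0 && (depth == CV_32F || depth == CV_32S) in function 'minEnclosingCircle'
```

View pics/w1.png

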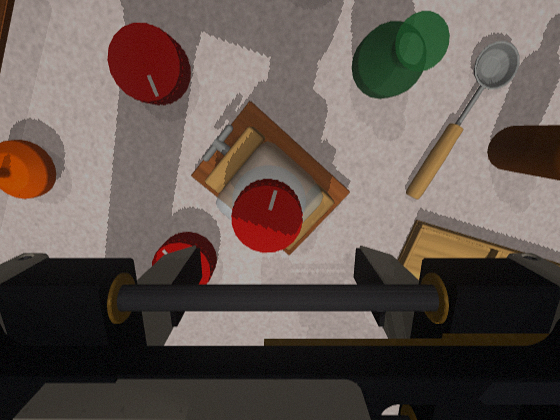

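The wrist view shows the jar cap at about (267,215), stripe at (273,200). The look-alikes are on the table at (148,62) and (186,258), clear of the open fingers. I'll fix the contiguity bug in my helper.

```bash
sed -i 's/P\[:,:2\])/np.ascontiguousarray(P[:,:2]))/' h.py
python3 - <<'E'
from h import *
o,C,im=look("w2")
v,d=ray(C,(267,215));print(onz(C,(267,215),168).round(1))
E
```

```text
q [0.14 0.51 1.25 0.   1.37 1.25] pos [596.1 158.9 225.8] [-3.14   0.     0.461]
red (233, 182, 72, 72) circle 600.5 169.8 29.2
red (109, 24, 73, 81) circle 661.8 290.9 25.2
[602.9 172.4 168. ]
```

>>> arm_command:
  gripper: [91.8, 91.8, 91.8, 91.8, 91.8]
  dp:
    - [0.32, -0.3, 0.5]
    - [0, 0, 0.75]
    - [0, 0, 0.75]
    - [0, 0, 0.75]
    - [0, 0, 0.75]
  twist: [0, 0, 0, 0, 0]

```text
time: 3.95
tool_pos: [598.7, 165.8, 137.7]
tcp_rot: [-3.141, 0.001, 0.458]
contact_force: [0.9, 0.1, 0.5]
grip_width: 91.7
finger_force: 0.0
```

```bash
sed -i 's/(0,0,120),(180,110,255)/(0,0,70),(180,140,255)/' h.py
python3 - <<'E'
from h import *
im=cv2.imread("pics/w2.png");v=cv2.cvtColor(im,cv2.COLOR_BGR2HSV);print(v[192:208:2,266:282:2].tolist()[3], v[215,267])
o=get_obs();print(o["tool_pos"],o["tcp_rot"])
look("w3")
R=dict(tool_pos=np.array([596.1,158.9,225.8]),tcp_rot=np.array([-3.14,0,.461]));C=cam("wrist",R)
a=onz(C,(270,208),168);b=onz(C,(275,192),168);print("stripe0",np.arctan2(b[1]-a[1],b[0]-a[0]))
E
```

```text
[[1, 226, 106], [2, 228, 102], [0, 222, 107], [2, 228, 105], [18, 23, 111], [18, 23, 110], [1, 243, 103], [1, 223, 103]] [  1 221 106]
[598.74885699 165.83867749 137.71189911] [-3.14134923e+00  1.18950702e-03  4.57933736e-01]
q [ 0.15  0.59  1.37 -0.    1.18  1.26] pos [598.7 165.8 137.7] [-3.141e+00  1.000e-03  4.580e-01]
red (228, 311, 91, 22) circle 585.6 162.8 23.0
red (164, 311, 36, 35) circle 555.2 202.1 14.1
red (218, 217, 111, 68) circle 606.2 172.9 28.0
  stripe [275 242  16  31 208] [615.3 172.2 168. ] ang -0.09
red (53, 0, 117, 105) circle 664.5 271.7 22.9
  stripe [108  64  17  31 169] [655.6 267.5 168. ] ang -2.69
stripe0 0.1615478704011001
```

View pics/w3.png

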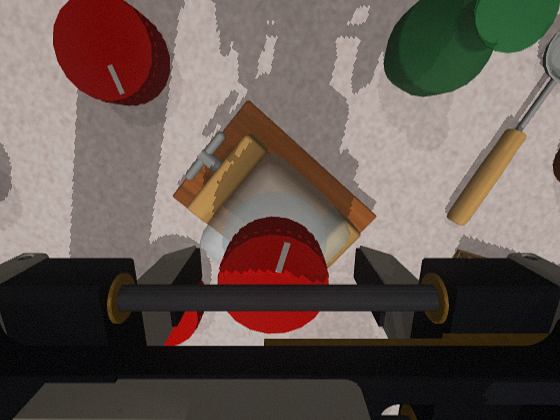

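The cap is centred between the fingers, 1.5 mm off along tool y and 0.8 mm along x. The stripe is at (283,257). I'll nudge and close.

>>> arm_command:
  gripper: [91.8, 45, 45, 45, 45]
  dp:
    - [0.03, -0.06, 0]
    - [0, 0, 0]
    - [0, 0, 0]
    - [0, 0, 0]
    - [0, 0, 0]
  twist: [0, 0, 0, 0, 0]

```text
time: 4.62
tool_pos: [599.4, 168.0, 139.5]
tcp_rot: [3.141, -0.0, 0.459]
contact_force: [-0.5, 0.2, 0.8]
grip_width: 56.3
finger_force: 5.7
```

>>> arm_command:
  gripper: [45, 45, 45, 45, 45]
  dp:
    - [0, 0, 0]
    - [0, 0, 0]
    - [0, 0, 0]
    - [0, 0, 0]
    - [0, 0, 0]
  twist: [0, 0, 0, -0.5, -0.5]

```text
time: 5.25
tool_pos: [599.2, 168.5, 139.4]
tcp_rot: [-3.141, -0.0, 0.547]
contact_force: [-1.9, 0.0, 3.3]
grip_width: 56.2
finger_force: 30.0
```

Gripped at 56.2 mm and 30 N, with yaw following. Now the hard twist.

>>> arm_command:
  gripper: [45, 45, 45, 45, 45]
  dp:
    - [0, 0, 0]
    - [0, 0, 0]
    - [0, 0, 0]
    - [0, 0, 0]
    - [0, 0, 0]
  twist: [-1, -1, -1, -1, -1]

```text
time: 5.88
tool_pos: [599.8, 168.3, 139.5]
tcp_rot: [3.141, -0.001, 0.985]
contact_force: [0.1, 1.1, 2.6]
grip_width: 55.9
finger_force: 30.0
```

```bash
python3 - <<'E'
from h import *
o,C,im=look("w4");print(o["contact_force"],o["moment"],o["grip_width"],o["finger_force"])
E
```

```text
q [0.15 0.59 1.36 0.   1.19 0.74] pos [599.8 168.3 139.5] [ 3.141e+00 -1.000e-03  9.850e-01]
red (232, 311, 91, 23) circle 591.4 157.4 23.3
red (223, 219, 109, 66) circle 604.0 176.3 27.8
  stripe [280 243  15  31 197] [612.2 179.7 168. ] ang 0.39
red (73, 202, 95, 69) circle 549.5 230.4 24.5
  stripe [101 216  11  23 112] [549.7 240.6 168. ] ang 1.56
red (166, 0, 100, 49) circle 647.5 284.5 19.0
  stripe [202   0   9  30 170] [642.3 283.6 168. ] ang -2.97
[0.14139999 1.11653662 2.5616313 ] [ 0.0909416  -0.05196273 -0.01626996] 55.94058051745386 29.99969373922795
```

The stripe is unchanged in the tool frame, so there was no slip. The moment is back to about 0, so the cap is loose at 0.53 rad. I'll spin on to about 2.1 rad, which is clear for any value in the given range.

>>> arm_command:
  gripper: [45, 45, 45, 45, 45]
  dp:
    - [0, 0, 0]
    - [0, 0, 0]
    - [0, 0, 0]
    - [0, 0, 0]
    - [0, 0, 0]
  twist: [-1, -1, -1, -1, -1]

```text
time: 6.55
tool_pos: [599.6, 168.3, 139.5]
tcp_rot: [3.141, -0.0, 1.42]
contact_force: [0.3, 1.0, 2.3]
grip_width: 55.5
finger_force: 30.0
```

>>> arm_command:
  gripper: [45, 45, 45, 45, 45]
  dp:
    - [0, 0, 0]
    - [0, 0, 0]
    - [0, 0, 0]
    - [0, 0, 0]
    - [0, 0, 0]
  twist: [-1, -1, -1, -1, -1]

```text
time: 7.18
tool_pos: [599.5, 168.3, 139.5]
tcp_rot: [3.141, -0.0, 1.857]
contact_force: [-0.1, 0.0, 2.7]
grip_width: 55.8
finger_force: 30.0
```

>>> arm_command:
  gripper: [45, 45, 45, 45, 45]
  dp:
    - [0, 0, 0]
    - [0, 0, 0]
    - [0, 0, 0]
    - [0, 0, 0]
    - [0, 0, 0]
  twist: [-1, -1, -1, -1, -1]

```text
time: 7.8
tool_pos: [599.5, 168.2, 139.4]
tcp_rot: [3.141, 0.0, 2.293]
contact_force: [-0.2, 1.0, 3.0]
grip_width: 55.6
finger_force: 30.0
```

>>> arm_command:
  gripper: [45, 45, 45, 45, 45]
  dp:
    - [0, 0, 0]
    - [0, 0, 0]
    - [0, 0, 0]
    - [0, 0, 0]
    - [0, 0, 0]
  twist: [-1, -1, -1, -0.4, 0]

```text
time: 8.43
tool_pos: [599.5, 168.1, 139.4]
tcp_rot: [3.141, 0.0, 2.587]
contact_force: [-0.5, 0.9, 3.2]
grip_width: 55.7
finger_force: 30.0
```

```bash
python3 - <<'E'
from h import *
o,C,im=look("w5");print(o["contact_force"],o["moment"],o["grip_width"],o["finger_force"])
E
```

```text
q [ 0.15  0.59  1.36 -0.    1.19 -0.87] pos [599.5 168.1 139.4] [3.141 0.    2.587]
red (232, 311, 91, 23) circle 610.8 161.2 23.3
red (223, 219, 109, 66) circle 591.6 173.2 27.8
  stripe [280 243  15  31 199] [587.9 181.4 168. ] ang 2.0
red (423, 122, 111, 87) circle 593.7 276.7 24.4
  stripe [453 156  25  12 137] [589.3 272.2 168. ] ang -2.35
red (189, 0, 101, 80) circle 493.1 216.9 20.0
  stripe [255  11  29   9 200] [496.2 228.7 168. ] ang 1.31
[-0.47091892  0.87954569  3.19942896] [ 0.13347602 -0.06005942 -0.00090355] 55.72542489877134 30.000425800681114
```

The cap turned with the tool (2.13 rad, no slip). I'll lift gently first.

>>> arm_command:
  gripper: [45, 45, 45, 45, 45]
  dp:
    - [0, 0, -0.1]
    - [0, 0, -0.1]
    - [0, 0, -0.1]
    - [0, 0, -0.1]
    - [0, 0, 0]
  twist: [0, 0, 0, 0, 0]

```text
time: 9.1
tool_pos: [599.4, 168.0, 149.5]
tcp_rot: [3.141, 0.0, 2.588]
contact_force: [-0.4, -0.1, -0.5]
grip_width: 55.7
finger_force: 30.0
```

Free: it rose 10 mm with no resistance. I'll lift clear of the neck and locate the tray and nearby bystanders.

>>> arm_command:
  gripper: [45, 45, 45, 45, 45]
  dp:
    - [0, 0, -0.8]
    - [0, 0, -0.8]
    - [0, 0, -0.8]
    - [0, 0, -0.8]
    - [0, 0, -0.4]
  twist: [0, 0, 0, 0, 0]

```text
time: 9.72
tool_pos: [599.6, 168.1, 240.3]
tcp_rot: [3.141, 0.001, 2.588]
contact_force: [-0.2, 0.1, -0.3]
grip_width: 55.8
finger_force: 30.0
```

```bash
python3 - <<'E'
from h import *
S,D=cam("scene"),cam("side")
for n,a,b in[("amber mid",(318,281),(329,232)),("amber cap",(321,260),(332,210)),("vase mid",(354,224),(317,182)),("spoon",(355,280),(347,220))]:
    print(n,tri(ray(S,a),ray(D,b))[0].round())
o=get_obs();print(toolvec(o,[583,-110,240]).round(2),o["tool_pos"],o["contact_force"])
E
```

```text
amber mid [775. -81.  53.]
amber cap [776. -82. 146.]
vase mid [773. 118.  59.]
spoon [844. -13.  22.]
[-5.28 -9.81  0.01] [599.61826812 168.07672355 240.28267199] [-0.196361    0.13236107 -0.2841234 ]
```

>>> arm_command:
  gripper: [45, 45, 45, 45, 45]
  dp:
    - [-0.53, -0.98, 0]
    - [-0.53, -0.98, 0]
    - [-0.53, -0.98, 0]
    - [-0.53, -0.98, 0]
    - [-0.53, -0.98, 0]
  twist: [0, 0, 0, 0, 0]

```text
time: 10.35
tool_pos: [591.0, 28.1, 238.7]
tcp_rot: [-3.141, -0.001, 2.588]
contact_force: [1.0, -0.1, -0.7]
grip_width: 56.0
finger_force: 30.0
```

>>> arm_command:
  gripper: [45, 45, 45, 45, 45]
  dp:
    - [-0.53, -0.98, 0]
    - [-0.53, -0.98, 0]
    - [-0.53, -0.98, 0]
    - [-0.53, -0.98, 0]
    - [-0.53, -0.98, 0]
  twist: [0, 0, 0, 0, 0]

```text
time: 10.98
tool_pos: [582.9, -110.9, 238.7]
tcp_rot: [-3.141, -0.001, 2.588]
contact_force: [-0.2, -0.2, -0.3]
grip_width: 56.1
finger_force: 30.0
```

>>> arm_command:
  gripper: [45, 45, 45, 45, 45]
  dp:
    - [0, 0, 0]
    - [0, 0, 0]
    - [0, 0, 0]
    - [0, 0, 0]
    - [0, 0, 0]
  twist: [1, 1, 1, 1, 1]

```text
time: 11.6
tool_pos: [583.0, -110.0, 238.7]
tcp_rot: [-3.141, -0.001, 2.149]
contact_force: [-0.2, 0.2, -0.0]
grip_width: 56.0
finger_force: 30.0
```

>>> arm_command:
  gripper: [45, 45, 45, 45, 45]
  dp:
    - [0, 0, 0]
    - [0, 0, 0]
    - [0, 0, 0]
    - [0, 0, 0]
    - [0, 0, 0]
  twist: [1, 1, 1, 1, 1]

```text
time: 12.22
tool_pos: [583.0, -110.0, 238.7]
tcp_rot: [-3.141, -0.0, 1.712]
contact_force: [0.4, -0.1, -0.5]
grip_width: 56.0
finger_force: 30.0
```

```bash
python3 - <<'E'
from h import *
look("w6")
E
```

```text
q [-0.32  0.46  1.31 -0.    1.38 -0.46] pos [ 583.  -110.   238.7] [-3.141 -0.     1.712]
red (232, 311, 91, 23) circle 593.9 -192.2 41.1
red (223, 219, 109, 66) circle 588.4 -152.9 49.1
  stripe [280 243  15  31 197] [ 595.3 -138.4  168. ] ang 1.13
```

View pics/w6.png

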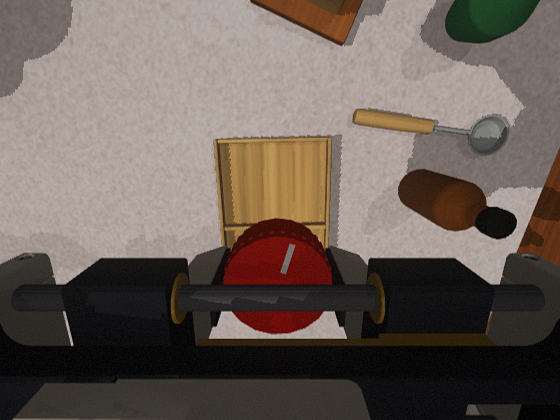

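The wrist view shows the empty half of the tray: far top corners at about (216,139) and (331,137), divider at about (222,228) and (328,223). The cap is held level.

```bash
python3 - <<'E'
from h import *
o=get_obs();C=cam("wrist",o)
P=[onz(C,p,20) for p in[(216,139),(331,137),(328,223),(223,228)]];print(np.round(P,1))
x=P[1]-P[0];print("yaw",np.arctan2(x[1],x[0]),np.linalg.norm(x),np.linalg.norm((P[0]+P[1]-P[2]-P[3])/2))
c=np.mean(P,0);print(c, toolvec(o,[c[0],c[1],6.4]).round(2))
E
```

```text
[[ 496.8  -56.7   20. ]
 [ 639.7  -34.4   20. ]
 [ 657.2 -146.7   20. ]
 [ 515.6 -173.8   20. ]]
yaw 0.1550616888185681 144.61368319768414 116.11731312805158
[ 577.33818637 -102.91036836   20.        ] [ 0.31 -0.18  9.29]
```

>>> arm_command:
  gripper: [45, 45, 45, 45, 45]
  dp:
    - [0.22, -0.13, 0.9]
    - [0, 0, 0.9]
    - [0, 0, 0.9]
    - [0, 0, 0.9]
    - [0, 0, 0.9]
  twist: [0, 0, 0, 0, 0]

```text
time: 12.9
tool_pos: [579.0, -105.0, 125.6]
tcp_rot: [-3.141, -0.0, 1.717]
contact_force: [0.4, 0.3, -0.4]
grip_width: 56.2
finger_force: 30.0
```

>>> arm_command:
  gripper: [45, 45, 45, 45, 45]
  dp:
    - [0, 0, 0.9]
    - [0, 0, 0.9]
    - [0, 0, 0.9]
    - [0, 0, 0.9]
    - [0, 0, 0.5]
  twist: [0, 0, 0, 0, 0]

```text
time: 13.52
tool_pos: [578.5, -104.9, 22.8]
tcp_rot: [-3.14, -0.001, 1.716]
contact_force: [-0.4, 0.8, -0.8]
grip_width: 56.1
finger_force: 30.0
```

>>> arm_command:
  gripper: [45, 45, 45, 45, 45]
  dp:
    - [0, 0, 0.12]
    - [0, 0, 0.12]
    - [0, 0, 0.12]
    - [0, 0, 0.1]
    - [0, 0, 0]
  twist: [0, 0, 0, 0, 0]

```text
time: 14.15
tool_pos: [579.2, -105.1, 12.7]
tcp_rot: [3.142, 0.0, 1.715]
contact_force: [0.1, -0.5, -1.1]
grip_width: 55.7
finger_force: 30.0
```

>>> arm_command:
  gripper: [45, 45, 45, 45, 45]
  dp:
    - [0, 0, 0.05]
    - [0, 0, 0.05]
    - [0, 0, 0.05]
    - [0, 0, 0.03]
    - [0, 0, 0]
  twist: [0, 0, 0, 0, 0]

```text
time: 14.78
tool_pos: [579.2, -105.1, 8.1]
tcp_rot: [-3.141, 0.0, 1.715]
contact_force: [0.0, 0.1, -0.4]
grip_width: 55.6
finger_force: 30.0
```

>>> arm_command:
  gripper: [45, 45, 45, 45, 45]
  dp:
    - [0, 0, 0.02]
    - [0, 0, 0.02]
    - [0, 0, 0]
    - [0, 0, 0]
    - [0, 0, 0]
  twist: [0, 0, 0, 0, 0]

```text
time: 15.4
tool_pos: [579.3, -105.1, 7.2]
tcp_rot: [3.142, 0.0, 1.715]
contact_force: [0.1, 0.3, -0.1]
grip_width: 55.9
finger_force: 30.0
```

>>> arm_command:
  gripper: [45, 45, 45, 45, 45]
  dp:
    - [0, 0, 0.02]
    - [0, 0, 0]
    - [0, 0, 0.02]
    - [0, 0, 0]
    - [0, 0, 0]
  twist: [0, 0, 0, 0, 0]

```text
time: 16.02
tool_pos: [579.3, -105.1, 6.4]
tcp_rot: [3.141, 0.0, 1.715]
contact_force: [-1.1, -0.2, 3.1]
grip_width: 55.7
finger_force: 30.0
```

A light touch of 3 N on the floor. I'll open a little and wait, then rise.

>>> arm_command:
  gripper: [60, 64, 68, 68, 68]
  dp:
    - [0, 0, 0]
    - [0, 0, 0]
    - [0, 0, 0]
    - [0, 0, 0]
    - [0, 0, 0]
  twist: [0, 0, 0, 0, 0]

```text
time: 16.65
tool_pos: [579.3, -105.1, 6.2]
tcp_rot: [3.142, 0.0, 1.715]
contact_force: [0.6, 0.1, -0.4]
grip_width: 68.1
finger_force: 0.0
```

>>> arm_command:
  gripper: [68, 68, 68, 68, 68]
  dp:
    - [0, 0, -0.2]
    - [0, 0, -0.4]
    - [0, 0, -0.7]
    - [0, 0, -0.9]
    - [0, 0, -0.9]
  twist: [0, 0, 0, 0, 0]

```text
time: 17.27
tool_pos: [579.5, -105.2, 85.8]
tcp_rot: [3.14, 0.001, 1.715]
contact_force: [-0.6, 0.0, 0.1]
grip_width: 68.0
finger_force: 0.0
```

>>> arm_command:
  gripper: [68, 68, 68, 68, 68]
  dp:
    - [0, 0, -0.9]
    - [0, 0, -0.9]
    - [0, 0, -0.9]
    - [0, 0, -0.9]
    - [0, 0, -0.9]
  twist: [0, 0, 0, 0, 0]

```text
time: 17.9
tool_pos: [579.2, -105.0, 198.5]
tcp_rot: [3.14, 0.001, 1.715]
contact_force: [1.2, -0.1, -0.3]
grip_width: 68.2
finger_force: 0.0
```

>>> arm_command:
  gripper: [68, 68, 68, 68, 68]
  dp:
    - [-0.9, 0, -0.2]
    - [-0.9, 0, 0]
    - [-0.9, 0, 0]
    - [-0.9, 0, 0]
    - [-0.9, 0, 0]
  twist: [0, 0, 0, 0, 0]

```text
time: 18.52
tool_pos: [595.4, -218.2, 200.6]
tcp_rot: [-3.141, -0.0, 1.715]
contact_force: [0.6, -0.2, 0.4]
grip_width: 67.9
finger_force: 0.0
```

```bash
python3 - <<'E'
from h import *
a=capture("side");b=capture("wrist")
cv2.imwrite("pics/end.png",cv2.resize(np.hstack([a,b])[:,:,::-1],(800,300)))
E
```

```text
(no output)
```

View pics/end.png

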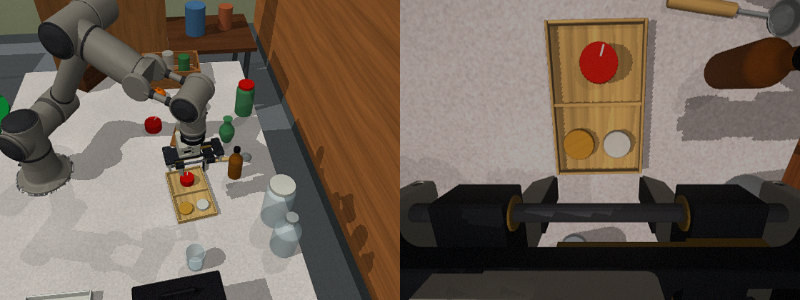

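The cap sits flat, stripe up, in the middle of the empty half at about (600,62). The old lids at (580,144) and (616,144) and the bystanders are undisturbed, and the gripper is clear. Handing in.

```bash
python3 -c "
from plant import *
print(close_job())"
```

```text
the job is handed in; nothing more can be done
None
```

The red cap was twisted loose, lifted off the jar and set down flat, top up, in the empty half of the tray; I handed the job in at about 18.6 s, with the gripper clear and the old lids, and the other things I could see, where they were.

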